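# Close up a loaded film bath and hold its cover sealed

## Task

The roller rack is loaded, so close up the film bath: swing its hinged cover down until it stops, then turn the wing fastener on it clockwise until the slot in its top lines up with the two ribs on the cover, and then press the cover fully down against its frame. Two sprung pins push it up again, so finish while still pressing it home with the gripper; leave the reel, the beaker and the bottle where they stand.

Things in the scene. Friction and masses are not known exactly. Their poses are not given: they have to be found in the camera images.
- bath: White open-topped bath, fixed to the counter, 250 (x) x 280 (y) x 130 mm high, a black roller rack inside. Origin: centre of its underside, on the counter. Its -x side faces the robot (turned up to 0.3 rad either way), z up. It carries the cover and the wing fastener.
- cover (a joint): Hinge angle of the grey cover, rad: 0 = flush on the frame (hard stop), grows as it opens upward; starts at 0.5 to 0.9. It stays at any angle by hinge friction (0.6 N m); 1 to 5 N down near the free edge swings it shut. With the fastener out of line its cross pin strikes a keeper at about 0.065 and the cover goes no lower; in line, it can be pressed on to 0.
- wing (a joint): Angle of the wing fastener, rad, growing clockwise seen from above: at 0 the wing lies crosswise (parallel to the hinge); at 1.571 the wing and the slot along its top are in line with the two ribs on the cover, which run from free edge towards hinge. Starts at 0.1 to 0.8; end stops at 0 and 1.9, no stop or click at 1.571. Friction 0.06 N m.
- cover_hinge (a point): Point on the hinge axis at mid width, at the bath's (115, 0, 130.5) mm. Axes turn with the cover: x from its free edge to the hinge, y along the hinge, z out of its outer face. Cover: plate 225 x 270 x 8 mm, 0.4 kg, hinged on the bath's far (+x) rim; underside at z = 0, outer face at z = 8 mm.
- cover_edge (a point): Middle of the cover's free edge, on its outer face: (-240, 0, 8) mm from cover_hinge in the cover's axes. Below 0.055 rad two sprung pins inside the front rim push the cover up: bringing it flush takes about 6 to 10 N down over the fastener (less at the free edge); let go there, it rises to about 0.03 rad.
- wing_top (a point): Centre of the top of the black wing, on its turning axis: (-175, 0, 36) mm from cover_hinge in the cover's axes. The wing is an upright bar 44 mm long, 11 mm thick, 25 mm tall on a steel disc 50 mm across, 3 mm thick, so its top is 28 mm above the cover. Axes turn with the wing: y along it, z out of the cover.
- reel: Bystander: empty black film reel standing on its flange, 80 mm across, 36 mm high, beside the bath. Origin: centre of its underside.
- beaker: Bystander: clear glass beaker, 72 mm across, 90 mm high, beside the bath. Origin: centre of its underside.
- flask: Bystander: white plastic bottle with black cap, 68 mm across, 150 mm high, beside the bath. Origin: centre of its underside.

How it is judged:
By the outcome, as a careful person would: the job done as asked, in the order asked, and still so for the second after the job is handed in, while the arm keeps its last pose, push and grip.
It also fails if it takes over 54 s, if anything falls off the work surface, if the arm or the gripper's body presses on something with over 40 N, if the wrist force passes 120 N, or if a joint passes its speed limit or range.

## Robot

A 6-joint arm with a two-finger parallel gripper is mounted at the origin on the work surface. World frame = base frame: x ahead of the robot, y to its left, z up, the work surface at z = 0. Lengths are in m, angles in degrees, forces in N, time in s.
With the tool pointing down it reaches from about 0.4 to 0.925 m from the base axis. Payload 3.4 kg.
Tool frame: the origin (TCP) lies at the centre of the arm's flange, where the gripper is bolted on; the fingertips stand 173 mm ahead of it and the grasp point (between the pads) lies 155 mm ahead of it; x points along the fingers, y is the direction in which the jaws open and shut, and the axes are right-handed (so a half turn about x gives the same grasp; the last joint's range is limited). The gripper opens to 85 mm and grips with 20 to 120 N. Pads are 22 mm wide; open, the fingers measure 114 mm over their backs; the gripper's body (76 mm by 85 mm) begins 54 mm behind the grasp point. The pads swing forward as they close: fully open they stand 13 mm farther back than shut.
Start: joints at [-76.748, 17.578, 86.31, -0, 76.112, -4.211], TCP at [0.173, -0.549, 0.405] pointing down, gripper open.
Joint ranges: [-179.03, 179.03], [-60, 130.46], [8.19, 133.38], [-81.62, 261.62], [5.75, 156.47], [-153.77, 153.77]. Speed limits (degrees/s): [147.25, 147.25, 180, 180, 180, 180].

## Interface

Orientations are given as a 3x3 rotation matrix whose columns are the frame's x, y, z axes.
In Python, from bench import env, vision, finish_job gives the robot as it stands.
- The arm moves only by the tool send_rows, never from a script. Its arguments are lists of equal length, an entry for each row: "delta_rot": the turn, a rotation vector about the tool's x, y, z in degrees, a list of three; "linear": the shift along the tool's x, y, z in cm, a list of three; "gripper": the closure, from 0 (fully open) to 1 (shut). A call has exactly 5 rows; each row is the pose to reach, as a shift and turn from the pose commanded when the call began, along the tool's axes at that moment; what a row does not reach only later rows make up. A row lasts 1/10 s, in which the tool goes at most 50 mm and 8.59 degrees, less where a joint would pass 70% of its speed; a pose out of reach is approached as far as the arm can. A call with a gripper value outside its range is refused whole. The fingers move at their own pace and stop on an object; the grip force is fixed at half the most. Time passes only in rows, so rows that repeat a pose let the fingers close, or fill a call up. It gives the time, the measured TCP pose, the force and the opening at its end, in the units of the state.
- env.state(): the state, without advancing time (a new reading comes with each control period).
- vision.snapshot(name): name is "scene" or "top"; returns a dict with "image" (420x560x3 uint8, blue, green, red), "depth" (420x560 float32, m along the optical axis (not along the pixel's ray), 0 where there is no reading), "camera_matrix" (3x3 intrinsics, pixels), "world_to_cam" (4x4, takes a point from world to camera coordinates). Camera axes: x right, y down, z forward; pixel columns grow to the right and rows downward; lengths in m; the calibration is good to about 2 mm. A picture is of the moment at which its call begins.
- finish_job(): hands the job in, once; it reports no verdict.
Trained networks look in a picture, given as the dict that the camera call returned (one of the last four; its "shot" number tells which), for a name from the list of things; names that differ only in an ending like _2 or _b are one class to them, and where a whole thing is asked for, a point or a joint stands for the part that bears it (a point fixed in the world has none). Each returns a list of dicts, best first, with "confidence" (0 to 1); they miss things now and then, are a little off and sometimes report something else, mostly with a low value. They report only what shows in the picture. A call takes as long as a camera call.
- vision.find_in(picture, name): "box" ([centre column, centre row, width, height] as shares, 0 to 1, of the picture: columns of its width, rows of its height, round what is visible of it).
- vision.pinpoint(picture, name): "centre" ([column, row] as shares, 0 to 1, of the picture: columns of its width, rows of its height: a listed point, or the origin of a listed thing).
The state is a dict: "time_s": time; "joint_positions": joint angles; "joint_vel": joint speeds; "effort": joint torques, N m; "tcp_pos": TCP position; "tcp_rot": TCP orientation; "ft_force": force on the tool from outside, world axes, zero at the start; "torque": the same for the moment, N m; "width": opening from 0.0 (shut) to 1.0 (fully open).
Only numpy, scipy, OpenCV 4.12 (cv2) and the standard library are available. Lean on these libraries where they do the work, as an engineer would, in place of code of your own. Each camera call takes 0.05 s, during which the arm holds its last target.

## Working session

There is one attempt and no reset: what is moved stays moved. The work goes in short steps, Python scripts to look and compute and a tool call to move; the robot and the scene stay as the last step left them, time stands still between calls to the robot, and variables do not carry over. Pictures are saved under pics/ and viewed, and the job is handed in when it is done.

Besides the shell and the picture viewer there is one more tool, called after ">>>" as name(argument=value, ...) on one line, values as JSON. send_rows: Moves the arm, as the interface text tells. Its arguments: {"type":"object","properties":{"delta_rot":{"type":"array"},"linear":{"type":"array"},"gripper":{"type":"array"}},"required":["delta_rot","linear","gripper"]}

```bash
ls; mkdir -p pics
python3 - <<'E'
from bench import env,vision
import cv2,numpy as np,pickle
s=env.state();print(s)
for n in("scene","top"):
    p=vision.snapshot(n);cv2.imwrite(f"pics/{n}0.png",p["image"]);pickle.dump(p,open(f"{n}0.pkl","wb"))
    print(n,p["camera_matrix"],p["world_to_cam"])
    for k in("cover_hinge","cover_edge","wing_top","bath","reel","beaker","flask"):
        print(k,vision.pinpoint(p,k)[:2])
E
```

```text
pics
{'time_s': 0.0, 'joint_positions': array([-7.67485134e+01,  1.76231577e+01,  8.63857381e+01,  1.70566825e-06,
        7.61137581e+01, -4.20999421e+00]), 'joint_vel': array([-0.08725642,  0.03471558, -0.0524683 , -0.01772544,  0.00682692,
        0.00328539]), 'effort': array([-1.06344622e-03, -4.57558358e+01, -2.51919740e+01, -4.31557482e-04,
        1.35589481e-02, -3.83379600e-06]), 'tcp_pos': array([ 0.17244168, -0.54815035,  0.40375955]), 'tcp_rot': array([[-4.90678574e-04,  3.00064029e-01, -9.53918937e-01],
       [ 2.08372116e-03, -9.53916674e-01, -3.00064389e-01],
       [-9.99997709e-01, -2.13493624e-03, -1.57183293e-04]]), 'ft_force': array([ 1.07800933,  0.36441183, -0.41519789]), 'torque': array([0.01661775, 0.03434487, 0.03884037]), 'width': 1.000130876331132}
scene [[410.10101154   0.         283.2385905 ]
 [  0.         410.10101154 205.29645499]
 [  0.           0.           1.        ]] [[-0.18623568  0.98242238 -0.01274948  0.08874734]
 [ 0.56509327  0.09649012 -0.81936515 -0.25054484]
 [-0.80373246 -0.15979967 -0.57313018  1.50686624]
 [ 0.          0.         
[... 481 characters left out ...]
]
 [  0.         469.34687413 207.24499327]
 [  0.           0.           1.        ]] [[-0.0141807  -0.99979498 -0.01445386  0.04858272]
 [-0.99146673  0.01593304 -0.12938261  0.61800076]
 [ 0.12958637  0.01249579 -0.9914894   1.30701321]
 [ 0.          0.          0.          1.        ]]
cover_hinge [{'centre': [0.587, 0.4], 'confidence': 0.69}]
cover_edge [{'centre': [0.6023, 0.5743], 'confidence': 0.56}]
wing_top [{'centre': [0.5977, 0.511], 'confidence': 0.55}, {'centre': [0.4223, 0.4655], 'confidence': 0.24}]
bath []
reel [{'centre': [0.4421, 0.5993], 'confidence': 0.59}]
beaker [{'centre': [0.4177, 0.4626], 'confidence': 0.63}]
flask [{'centre': [0.7577, 0.5093], 'confidence': 0.68}]
```

View pics/scene0.png

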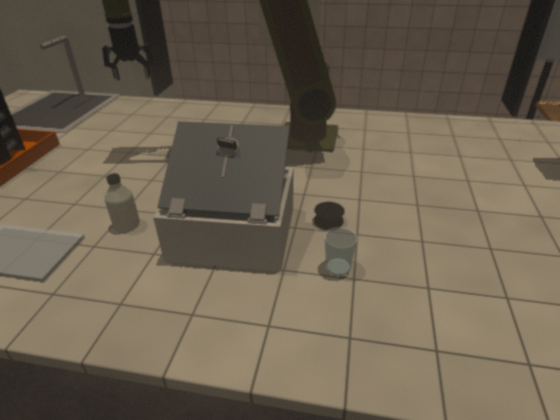

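View pics/top0.png

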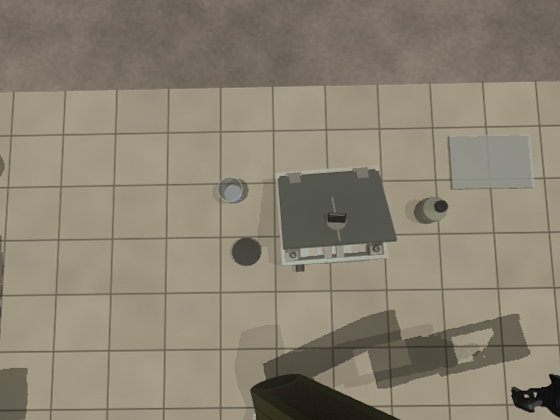

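The pictures show the cover hinged at the far side, open about 0.7 rad, with the wing roughly crosswise at (337,217) in the top view. The reel and beaker stand on the left and the bottle on the right. Next I'll fit the pose from the points and the depth.

```bash
cat > h.py <<'E'
import numpy as np,cv2
from scipy.optimize import least_squares
def proj(p,X):
    X=np.atleast_2d(X);W=p["world_to_cam"];c=X@W[:3,:3].T+W[:3,3]
    q=c@p["camera_matrix"].T;return q[:,:2]/q[:,2:]
def unproj(p):
    d=p["depth"];K=p["camera_matrix"];v,u=np.mgrid[:d.shape[0],:d.shape[1]]
    c=np.stack([(u-K[0,2])/K[0,0]*d,(v-K[1,2])/K[1,1]*d,d],-1)
    W=p["world_to_cam"];return (c-W[:3,3])@W[:3,:3]
def Rz(a):c,s=np.cos(a),np.sin(a);return np.array([[c,-s,0],[s,c,0],[0,0,1]])
def Ry(a):c,s=np.cos(a),np.sin(a);return np.array([[c,0,s],[0,1,0],[-s,0,c]])
# cover pts: opening raises free edge (at -x): Ry(+a) maps (-1,0,0)->(-c,0,+s)
def cov(q,X):
    x,y,yaw,th=q;X=np.atleast_2d(X)
    h=np.array([.115,0,.1305]);return (X@Ry(th).T+h)@Rz(yaw).T+[x,y,0]
def bath(q,X):return np.atleast_2d(X)@Rz(q[2]).T+[q[0],q[1],0]
E
python3 - <<'E'
from h import *;import pickle
S=pickle.load(open("scene0.pkl","rb"));T=pickle.load(open("top0.pkl","rb"))
P={"h":[0,0,0],"e":[-.24,0,.008],"w":[-.175,0,.036]}
O=[(S,"h",.3855,.5186),(S,"e",.4116,.3043),(S,"w",.3996,.3293),(T,"h",.587,.4),(T,"e",.6023,.5743),(T,"w",.5977,.511)]
wh=np.array([560,420])
# plane pts
pts=[]
for p,(c0,r0,c1,r1) in((S,(185,160,275,200)),(T,(290,190,325,235)),(T,(345,190,378,235))):
    pts.append(unproj(p)[r0:r1:4,c0:c1:4].reshape(-1,3)); 
pts=np.vstack(pts)
def plane(q,pts):
    X=(pts-[q[0],q[1],0])@Rz(q[2])-[.115,0,.1305];return (X@Ry(q[3]))[:,2]-.008
def f(q):
    r=[]
    for p,k,u,v in O: r+=list((proj(p,cov(q,P[k]))[0]-np.array([u,v])*wh)/2)
    return np.r_[r,plane(q,pts)/.003/np.sqrt(len(pts)/20)]
s=least_squares(f,[.6,-.12,0,.7],loss="soft_l1");print(s.x);print((f(s.x)[:12]*2).round(1))
r=plane(s.x,pts);print("plane mm",np.percentile(r*1e3,[5,50,95]))
q=s.x
for p,n in((S,"scene"),(T,"top")):
    im=p["image"].copy();im=cv2.convertScaleAbs(im,alpha=1.5)
    L=lambda X,c:cv2.polylines(im,[proj(p,X).round().astype(int)],True,c,1)
    L(cov(q,[[-.24,-.135,.008],[-.24,.135,.008],[-.015,.135,.008],[-.015,-.135,.008]]),(0,255,0))
    L(bath(q,[[-.125,-.14,.13],[-.125,.14,.13],[.125,.14,.13],[.125,-.14,.13]]),(0,0,255))
    L(bath(q,[[-.125,-.14,0],[-.125,.14,0],[.125,.14,0],[.125,-.14,0]]),(255,0,0))
    c=proj(p,cov(q,P["w"]))[0];a=80
    x0,y0=int(c[0]),int(c[1])
    im=cv2.resize(im[max(0,y0-110):y0+130,max(0,x0-120):x0+120],None,fx=2.4,fy=2.4)
    cv2.imwrite(f"pics/fit_{n}.png",im)
for k in P:print(k,cov(q,P[k]).round(3),cov([*q[:3],.065],P[k]).round(3))
np.save("q.npy",q)
E
```

```text
[ 0.58788074 -0.11140253  0.04938068  0.54651276]
[-1.1  1.1  1.4 -3.8  1.   2.5 -1.8  3.2  1.6  1.7  1.3 -0.6]
plane mm [-3.27348974 -0.53366854  3.57332759]
h [[ 0.703 -0.106  0.13 ]] [[ 0.703 -0.106  0.13 ]]
e [[ 0.502 -0.116  0.262]] [[ 0.464 -0.118  0.154]]
w [[ 0.572 -0.112  0.252]] [[ 0.531 -0.114  0.178]]
```

```bash
python3 -c "
import cv2,numpy as np
a=cv2.imread('pics/fit_scene.png');b=cv2.imread('pics/fit_top.png')
h=min(a.shape[0],b.shape[0]);c=np.hstack([a[:h],b[:h]]);s=800/c.shape[1];cv2.imwrite('pics/fit.png',cv2.resize(c,None,fx=s,fy=s))"
```

```text
(no output)
```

View pics/fit.png

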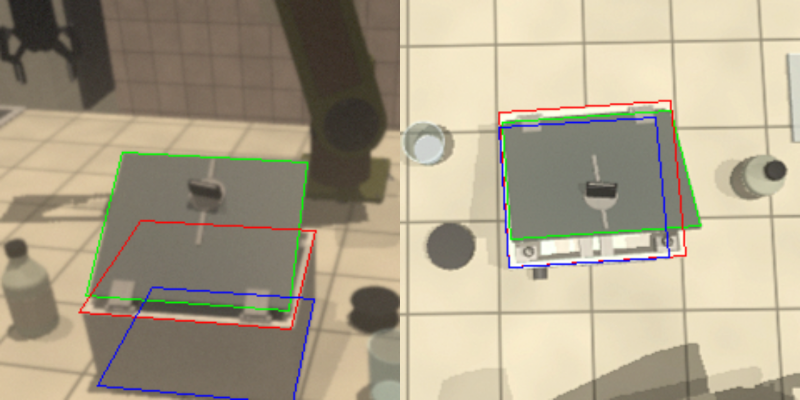

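```bash
cat >> h.py <<'E'
from scipy.spatial.transform import Rotation as Ro
def tool(az,tilt=0,yaw=0):
    """tool pointing down, y at azimuth az deg; tilt = cover angle (rad)"""
    B=Rz(yaw)@Ry(tilt)@Rz(-yaw) if tilt else np.eye(3)
    a=np.radians(az);x=np.array([0,0,-1.]);y=np.array([np.cos(a),np.sin(a),0]);return B@np.c_[x,y,np.cross(x,y)]
def move(s,tip,R,L=.173):
    """cm shift and deg rotvec to place point L ahead at tip"""
    t=np.array(tip)-R[:,0]*L;C=s["tcp_rot"]
    print("lin",(C.T@(t-s["tcp_pos"])*100).round(2),"rot",np.degrees(Ro.from_matrix(C.T@R).as_rotvec()).round(2),"tcp target",t.round(4))
def st(s):
    R=s["tcp_rot"];print("t",round(s["time_s"],2),"tcp",s["tcp_pos"].round(4),"tip",(s["tcp_pos"]+.173*R[:,0]).round(4),"az",np.degrees(np.arctan2(R[1,1],R[0,1])).round(1),"F",s["ft_force"].round(1),"w",round(s["width"],3),"J",s["joint_positions"].round(0))
E
python3 - <<'E'
from h import *;from bench import env
q=np.load("q.npy");s=env.state()
for th in(.547,.3,.065):print(th,cov([*q[:3],th],[-.22,-.05,.008]).round(3))
t=cov(q,[-.225,-.05,.008])[0]+[0,0,.05];move(s,t,tool(-15))
E
```

```text
0.547 [[ 0.522 -0.165  0.252]]
0.3 [[ 0.498 -0.166  0.203]]
0.065 [[ 0.486 -0.166  0.153]]
lin [ -7.25 -26.24 -44.4 ] rot [-57.54   0.    -0.  ] tcp target [ 0.5174 -0.1649  0.4773]
```

>>> send_rows(delta_rot=[[0,0,0],[-8,0,0],[-16,0,0],[-24,0,0],[-32,0,0]], linear=[[-5,0,0],[-8,-2,-3.5],[-8,-4.5,-7.5],[-8,-7,-12],[-8,-9.5,-16]], gripper=[1,1,1,1,1])

```text
time_s: 1.3
tcp_pos: [0.2975, -0.4086, 0.4853]
tcp_rot: [[0.001, 0.763, -0.646], [-0.001, -0.646, -0.763], [-1.0, 0.002, 0.0]]
ft_force: [0.5, -0.5, 0.0]
width: 0.141
```

```bash
cat > m.py <<'E'
from h import *;from bench import env
q=np.load("q.npy");s=env.state();st(s)
t=cov(q,[-.225,-.05,.008])[0]+[0,0,.05];move(s,t,tool(-15))
E
python3 m.py
```

```text
t 1.3 tcp [ 0.2975 -0.4086  0.4853] tip [ 0.2977 -0.4088  0.3123] az -40.3 F [ 0.5 -0.5  0. ] w 0.141 J [-59.   9.  87.   0.  85. -18.]
lin [  0.8    1.03 -32.8 ] rot [-25.27   0.03  -0.09] tcp target [ 0.5174 -0.1649  0.4773]
```

>>> send_rows(delta_rot=[[-5,0,0],[-10,0,0],[-15,0,0],[-20,0,0],[-25.3,0,0]], linear=[[0,0.2,-4.5],[0,0.4,-9],[0,0.6,-13.5],[0,0.8,-18],[0,1,-22.5]], gripper=[1,1,1,1,1])

```text
time_s: 1.8
tcp_pos: [0.4514, -0.2437, 0.485]
tcp_rot: [[0.001, 0.966, -0.259], [-0.0, -0.259, -0.966], [-1.0, 0.001, 0.0]]
ft_force: [1.0, -0.4, 0.6]
width: -0.002
```

```bash
python3 m.py
```

```text
t 1.8 tcp [ 0.4514 -0.2437  0.485 ] tip [ 0.4515 -0.2438  0.312 ] az -15.0 F [ 1.  -0.4  0.6] w -0.002 J [-33.   9.  86.  -0.  85. -18.]
lin [ 0.77  4.33 -9.32] rot [-0.02  0.02 -0.04] tcp target [ 0.5174 -0.1649  0.4773]
```

>>> send_rows(delta_rot=[[0,0,0],[0,0,0],[0,0,0],[0,0,0],[0,0,0]], linear=[[0,1.8,-4],[0,3.5,-7.5],[0.8,4.3,-9.3],[2.8,4.3,-9.3],[4.5,4.3,-9.3]], gripper=[1,1,1,1,1])

```text
time_s: 2.3
tcp_pos: [0.517, -0.1659, 0.4392]
tcp_rot: [[0.001, 0.965, -0.261], [-0.0, -0.261, -0.965], [-1.0, 0.001, 0.0]]
ft_force: [0.3, -0.5, 0.5]
width: 0.005
```

Run:
```python
from h import *;from bench import env
q=np.load("q.npy");s=env.state();st(s)
for th in(.5,.4,.3,.2,.1,.06):move(s,cov([*q[:3],th],[-.22,-.05,.008])[0],tool(-15))
```

```text
t 2.3 tcp [ 0.517  -0.1659  0.4392] tip [ 0.5171 -0.1659  0.2662] az -15.1 F [ 0.3 -0.5  0.5] w 0.005 J [-22.  14.  87.  -0.  79.  -7.]
lin [ 2.32 -0.1  -0.07] rot [-0.11  0.01 -0.03] tcp target [ 0.5162 -0.165   0.416 ]
lin [ 4.27 -1.08  0.25] rot [-0.11  0.01 -0.03] tcp target [ 0.5059 -0.1655  0.3965]
lin [ 6.3  -1.87  0.51] rot [-0.11  0.01 -0.03] tcp target [ 0.4977 -0.1659  0.3762]
lin [ 8.41 -2.46  0.7 ] rot [-0.11  0.01 -0.03] tcp target [ 0.4914 -0.1662  0.355 ]
lin [10.58 -2.85  0.82] rot [-0.11  0.01 -0.03] tcp target [ 0.4874 -0.1664  0.3334]
lin [11.45 -2.95  0.85] rot [-0.11  0.01 -0.03] tcp target [ 0.4864 -0.1665  0.3247]
```

>>> send_rows(delta_rot=[[0,0,0],[0,0,0],[0,0,0],[0,0,0],[0,0,0]], linear=[[1.2,0,0],[2.3,-0.1,0],[3.4,-0.6,0.15],[4.3,-1.1,0.25],[5.3,-1.5,0.4]], gripper=[1,1,1,1,1])

```text
time_s: 2.8
tcp_pos: [0.5003, -0.167, 0.3863]
tcp_rot: [[0.001, 0.965, -0.263], [-0.0, -0.263, -0.965], [-1.0, 0.001, -0.0]]
ft_force: [0.2, 0.5, 0.9]
width: 0.001
```

```bash
cat > m2.py <<'E'
from h import *;from bench import env
q=np.load("q.npy");s=env.state();st(s)
for th in(.2,.1,.075,.06):move(s,cov([*q[:3],th],[-.22,-.05,.008])[0],tool(-15))
E
python3 m2.py
```

```text
t 2.8 tcp [ 0.5003 -0.167   0.3863] tip [ 0.5005 -0.167   0.2133] az -15.3 F [0.2 0.5 0.9] w 0.001 J [-23.  15.  93.   0.  72.  -8.]
lin [ 3.13 -0.88  0.16] rot [-0.26 -0.   -0.04] tcp target [ 0.4914 -0.1662  0.355 ]
lin [ 5.29 -1.27  0.29] rot [-0.26 -0.   -0.04] tcp target [ 0.4874 -0.1664  0.3334]
lin [ 5.84 -1.34  0.31] rot [-0.26 -0.   -0.04] tcp target [ 0.4867 -0.1665  0.328 ]
lin [ 6.17 -1.37  0.32] rot [-0.26 -0.   -0.04] tcp target [ 0.4864 -0.1665  0.3247]
```

>>> send_rows(delta_rot=[[0,0,0],[0,0,0],[0,0,0],[0,0,0],[0,0,0]], linear=[[1,-0.3,0],[2,-0.6,0.1],[3,-0.8,0.15],[4,-1.0,0.2],[4.8,-1.2,0.25]], gripper=[1,1,1,1,1])

```text
time_s: 3.3
tcp_pos: [0.4885, -0.1661, 0.3377]
tcp_rot: [[-0.0, 0.965, -0.263], [0.0, -0.263, -0.965], [-1.0, -0.001, -0.0]]
ft_force: [0.1, 0.7, -0.1]
width: -0.0
```

```bash
python3 m2.py
```

```text
t 3.3 tcp [ 0.4885 -0.1661  0.3377] tip [ 0.4884 -0.166   0.1647] az -15.2 F [ 0.1  0.7 -0.1] w -0.0 J [-23.  17.  99.   0.  65.  -8.]
lin [-1.74  0.29 -0.06] rot [-0.23 -0.01  0.03] tcp target [ 0.4914 -0.1662  0.355 ]
lin [ 0.43 -0.09  0.06] rot [-0.23 -0.01  0.03] tcp target [ 0.4874 -0.1664  0.3334]
lin [ 0.97 -0.16  0.08] rot [-0.23 -0.01  0.03] tcp target [ 0.4867 -0.1665  0.328 ]
lin [ 1.3  -0.19  0.1 ] rot [-0.23 -0.01  0.03] tcp target [ 0.4864 -0.1665  0.3247]
```

Contact force is unclear, so I'll take a look.

```bash
cat > look.py <<'E'
import sys,pickle
from h import *;from bench import env,vision
st(env.state());tag=sys.argv[1];out=[]
for n in("scene","top"):
    p=vision.snapshot(n);pickle.dump(p,open(f"{n}_{tag}.pkl","wb"))
    q=np.load("q.npy");c=proj(p,cov([*q[:3],.07],[-.12,0,.02]))[0].astype(int)
    im=cv2.convertScaleAbs(p["image"],alpha=1.5)
    im=im[max(0,c[1]-80):c[1]+80,c[0]-80:c[0]+80];out.append(cv2.resize(im,(400,400),interpolation=cv2.INTER_CUBIC))
cv2.imwrite(f"pics/l_{tag}.png",np.hstack(out))
E
python3 look.py a
```

```text
t 3.3 tcp [ 0.4885 -0.1661  0.3377] tip [ 0.4884 -0.166   0.1647] az -15.2 F [ 0.1  0.7 -0.1] w -0.0 J [-23.  17.  99.   0.  65.  -8.]
```

View pics/l_a.png

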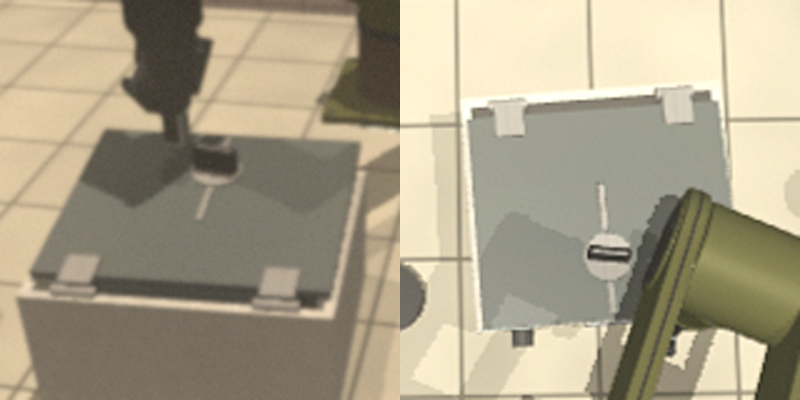

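The cover is down near its stop and follows the finger. I'll press on to make sure of contact with the keeper.

>>> send_rows(delta_rot=[[0,0,0],[0,0,0],[0,0,0],[0,0,0],[0,0,0]], linear=[[0.3,0,0],[0.6,-0.1,0],[0.8,-0.1,0],[1.0,-0.1,0.1],[1.0,-0.1,0.1]], gripper=[1,1,1,1,1])

```text
time_s: 3.9
tcp_pos: [0.4874, -0.1669, 0.3286]
tcp_rot: [[-0.0, 0.965, -0.263], [0.0, -0.263, -0.965], [-1.0, -0.0, 0.0]]
ft_force: [0.2, -0.9, -0.5]
width: 0.003
```

```bash
python3 m2.py
```

```text
t 3.9 tcp [ 0.4874 -0.1669  0.3286] tip [ 0.4874 -0.1669  0.1556] az -15.2 F [ 0.2 -0.9 -0.5] w 0.003 J [-24.  17.  99.  -0.  63.  -8.]
lin [-2.65  0.37 -0.17] rot [-0.24  0.    0.01] tcp target [ 0.4914 -0.1662  0.355 ]
lin [-0.49 -0.01 -0.04] rot [-0.24  0.    0.01] tcp target [ 0.4874 -0.1664  0.3334]
lin [ 0.06 -0.08 -0.02] rot [-0.24  0.    0.01] tcp target [ 0.4867 -0.1665  0.328 ]
lin [ 0.39 -0.11 -0.01] rot [-0.24  0.    0.01] tcp target [ 0.4864 -0.1665  0.3247]
```

>>> send_rows(delta_rot=[[0,0,0],[0,0,0],[0,0,0],[0,0,0],[0,0,0]], linear=[[0.1,0,0],[0.2,0,0],[0.3,0,0],[0.4,0,0],[0.4,0,0]], gripper=[1,1,1,1,1])

```text
time_s: 4.4
tcp_pos: [0.4874, -0.1668, 0.3255]
tcp_rot: [[0.0, 0.965, -0.263], [-0.0, -0.263, -0.965], [-1.0, 0.001, 0.0]]
ft_force: [-1.3, 0.8, 6.1]
width: -0.002
```

Run:
```python
from h import *;import pickle
from bench import env
st(env.state())
# cover angle from depth in top image shot a, left half of the cover
q=np.load("q.npy")
for n,(u0,u1,v0,v1) in {"scene_a":(.15,.75,.5,.65),"top_a":(.25,.45,.35,.75)}.items():
    p=pickle.load(open(n+".pkl","rb"));c=proj(p,cov([*q[:3],.07],[-.12,0,.02]))[0].astype(int)
    X=unproj(p)[c[1]-80+int(v0*160):c[1]-80+int(v1*160):2,c[0]-80+int(u0*160):c[0]-80+int(u1*160):2].reshape(-1,3)
    X=(X-[q[0],q[1],0])@Rz(q[2])-[.115,0,.1305]
    A=np.c_[X[:,0],np.ones(len(X))];k=np.linalg.lstsq(A,X[:,2],rcond=None)[0]
    print(n,"slope->th",-k[0],"off at hinge",k[1],"mean z at x",X.mean(0))
```

```text
t 4.4 tcp [ 0.4874 -0.1668  0.3255] tip [ 0.4875 -0.1669  0.1525] az -15.2 F [-1.3  0.8  6.1] w -0.002 J [-24.  17. 100.  -0.  63.  -8.]
scene_a slope->th -0.41257722016503817 off at hinge 0.05323132462812263 mean z at x [-0.08866244 -0.01572573  0.01665122]
top_a slope->th 0.2215339091449007 off at hinge -0.004785259783963116 mean z at x [-0.13025692  0.06728334  0.02407106]
```

>>> send_rows(delta_rot=[[0,0,0],[0,0,0],[0,0,0],[0,0,0],[0,0,0]], linear=[[0.1,0,0],[0.1,0,0],[0.1,0,0],[0.1,0,0],[0.1,0,0]], gripper=[1,1,1,1,1])

```text
time_s: 4.9
tcp_pos: [0.4873, -0.1668, 0.3252]
tcp_rot: [[0.001, 0.965, -0.263], [-0.001, -0.263, -0.965], [-1.0, 0.001, 0.0]]
ft_force: [-3.1, 1.9, 10.6]
width: 0.001
```

>>> send_rows(delta_rot=[[0,0,0],[0,0,0],[0,0,0],[0,0,0],[0,0,0]], linear=[[-3,0,0],[-7,0,0],[-10,1,4.5],[-10,1,9],[-10,1,13]], gripper=[0.6,0.3,0,0,0])

```text
time_s: 5.4
tcp_pos: [0.4631, -0.2967, 0.4257]
tcp_rot: [[0.004, 0.965, -0.262], [-0.003, -0.262, -0.965], [-1.0, 0.004, 0.002]]
ft_force: [0.9, -0.1, -0.2]
width: 0.849
```

```bash
python3 look.py b
```

```text
t 5.4 tcp [ 0.4631 -0.2967  0.4257] tip [ 0.4637 -0.2972  0.2527] az -15.2 F [ 0.9 -0.1 -0.2] w 0.849 J [-37.  15.  88.  -0.  78. -22.]
```

View pics/l_b.png

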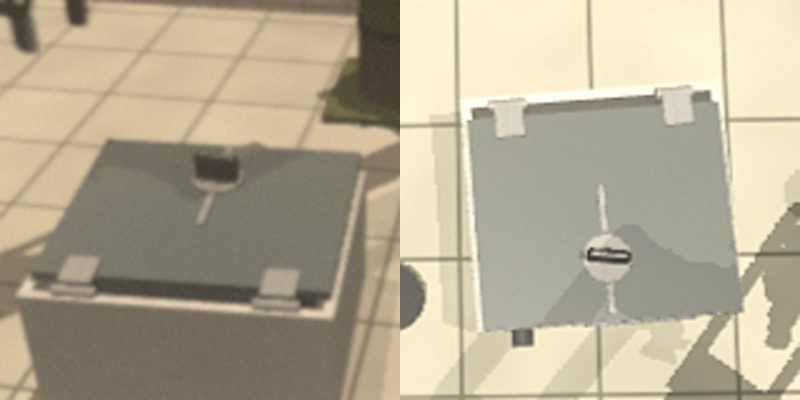

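```bash
cat > fit.py <<'E'
import sys,pickle
from h import *;from bench import vision
tag=sys.argv[1]
S=pickle.load(open(f"scene_{tag}.pkl","rb"));T=pickle.load(open(f"top_{tag}.pkl","rb"))
P={"cover_hinge":[0,0,0],"cover_edge":[-.24,0,.008],"wing_top":[-.175,0,.036]}
wh=np.array([560,420]);O=[]
for p in(S,T):
    for k in P:
        r=vision.pinpoint(p,k)
        if r and r[0]["confidence"]>.5:O.append((p,k,np.array(r[0]["centre"])*wh))
q0=np.load("q.npy");g=np.array([[x,y,.008] for x in np.linspace(-.23,-.03,15) for y in np.linspace(-.125,.125,15) if abs(y)>.04])
q1=[*q0[:3],.06];pts=[]
for p in(S,T):
    uv=proj(p,cov(q1,g)).astype(int);X=unproj(p)[uv[:,1],uv[:,0]];d=p["depth"][uv[:,1],uv[:,0]];pts.append(X[d>0])
def plane(q,pts):
    X=(pts-[q[0],q[1],0])@Rz(q[2])-[.115,0,.1305];return (X@Ry(q[3]))[:,2]-.008
# cover corners by grey edge in top image: printed overlay only
al=np.vstack(pts)
def f(q):
    r=[]
    for p,k,uv in O:r+=list((proj(p,cov(q,P[k]))[0]-uv)/2)
    return np.r_[r,np.clip(plane(q,al),-.02,.02)/.003/np.sqrt(len(al)/20)]
s=least_squares(f,q1,loss="soft_l1");q=s.x;print(q,(s.fun[:2*len(O)]*2).round(1),len(O))
for n,X in zip("ST",pts):print(n,"plane mm",np.percentile(plane(q,X)*1e3,[10,50,90]).round(1))
for k in P:print(k,cov(q,P[k]).round(4))
np.save("q2.npy",q)
im=cv2.convertScaleAbs(T["image"],alpha=1.3);z=4;c=proj(T,cov(q,[-.14,0,.02]))[0].astype(int);o=c-[100,75]
im=cv2.resize(im[o[1]:o[1]+150,o[0]:o[0]+200],None,fx=z,fy=z,interpolation=cv2.INTER_CUBIC)
L=lambda X,col:cv2.polylines(im,[((proj(T,X)-o+.5)*z).round().astype(int)],True,col,1)
L(cov(q,[[-.24,-.135,.008],[-.24,.135,.008],[-.015,.135,.008],[-.015,-.135,.008]]),(0,255,0))
L(bath(q,[[-.125,-.14,.13],[-.125,.14,.13],[.125,.14,.13],[.125,-.14,.13]]),(0,0,255))
cv2.imwrite(f"pics/f_{tag}.png",im)
c=proj(T,cov(q,[-.175,0,.03]))[0].astype(int);o=c-[20,20]
w=cv2.resize(T["image"][o[1]:o[1]+40,o[0]:o[0]+40],None,fx=14,fy=14,interpolation=cv2.INTER_CUBIC);w=cv2.convertScaleAbs(w,alpha=1.4)
for k in([-.175,0,.036],):
    a=((proj(T,cov(q,k))[0]-o+.5)*14).astype(int);cv2.circle(w,tuple(int(i) for i in a),4,(0,0,255),-1)
cv2.imwrite(f"pics/w_{tag}.png",w)
E
python3 fit.py b
```

```text
[ 0.58831875 -0.11282658  0.05595132  0.06038017] [ 0.1  4.6  3.2 -2.2 -1.7  3.4 -0.2  1.8  1.   0.1] 5
S plane mm [-2.1 -1.   0.4]
T plane mm [-1.8  0.8  3.6]
cover_hinge [[ 0.7031 -0.1064  0.1305]]
cover_edge [[ 0.4644 -0.1198  0.153 ]]
wing_top [[ 0.5309 -0.116   0.177 ]]
```

View pics/f_b.png

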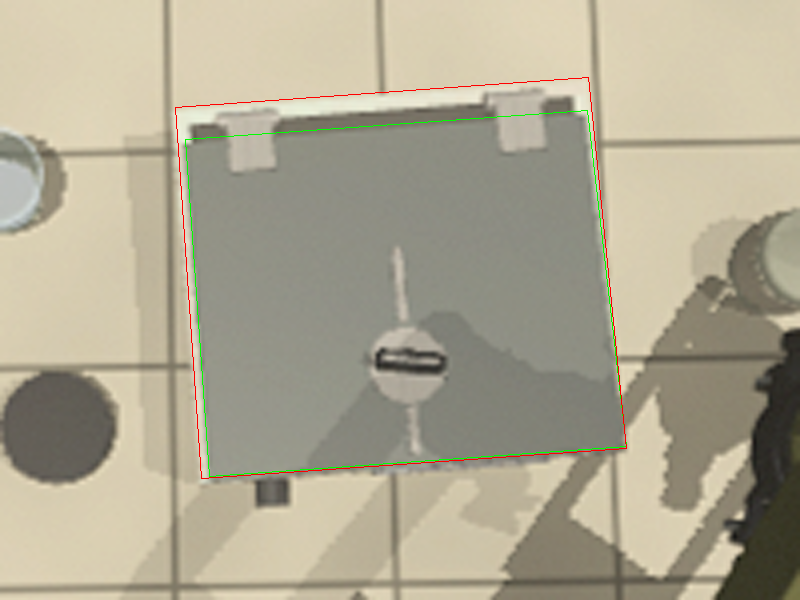

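View pics/w_b.png

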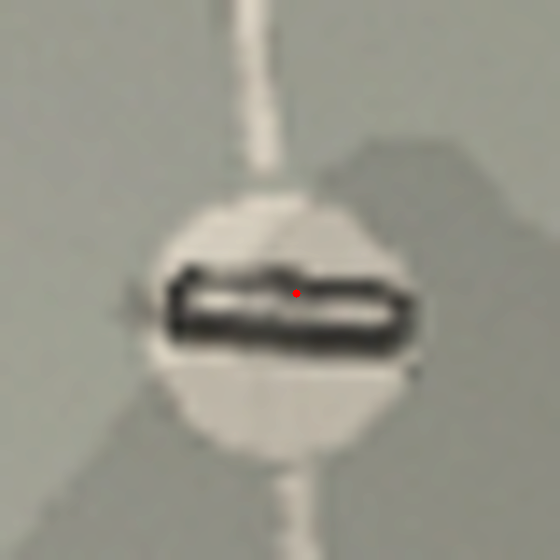

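Run:
```python
import pickle
from h import *
q=np.load("q2.npy");S=pickle.load(open("scene_b.pkl","rb"))
for dx,n in((0,"0"),(-.0028,"1")):
    q=np.load("q2.npy");q[0]+=dx;q[1]+=.001*(dx<0)
    z=5;c=proj(S,cov(q,[-.12,0,.02]))[0].astype(int);o=c-[75,50]
    im=cv2.resize(cv2.convertScaleAbs(S["image"],alpha=1.5)[o[1]:o[1]+100,o[0]:o[0]+150],None,fx=z,fy=z,interpolation=cv2.INTER_CUBIC)
    L=lambda X,col:cv2.polylines(im,[((proj(S,X)-o+.5)*z).round().astype(int)],True,col,1)
    L(cov(q,[[-.24,-.135,.008],[-.24,.135,.008],[-.015,.135,.008],[-.015,-.135,.008]]),(0,255,0))
    L(bath(q,[[-.125,-.14,.13],[-.125,.14,.13],[.125,.14,.13],[.125,-.14,.13]]),(0,0,255))
    w=.2;R=Rz(-w);W=np.array([[a,b,0] for a,b in((-.0055,-.022),(-.0055,.022),(.0055,.022),(.0055,-.022))])@R.T
    L(cov(q,W+[-.175,0,.036]),(0,255,255))
    cv2.imwrite(f"pics/s{n}.png",im)
```

```text
(no output)
```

View pics/s0.png

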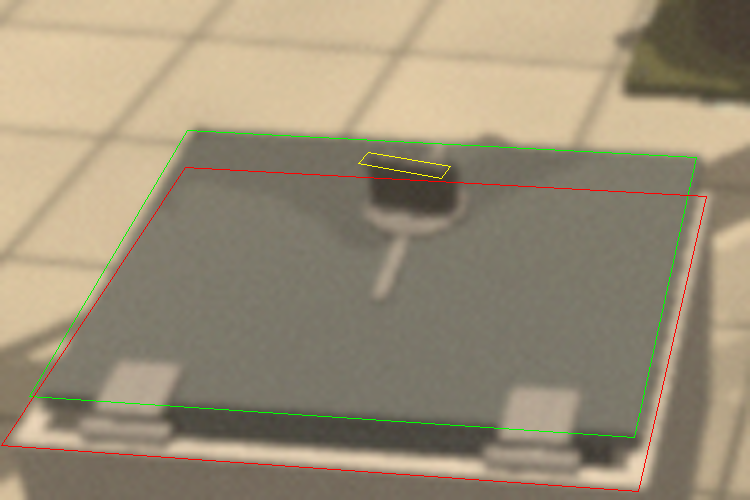

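View pics/s1.png

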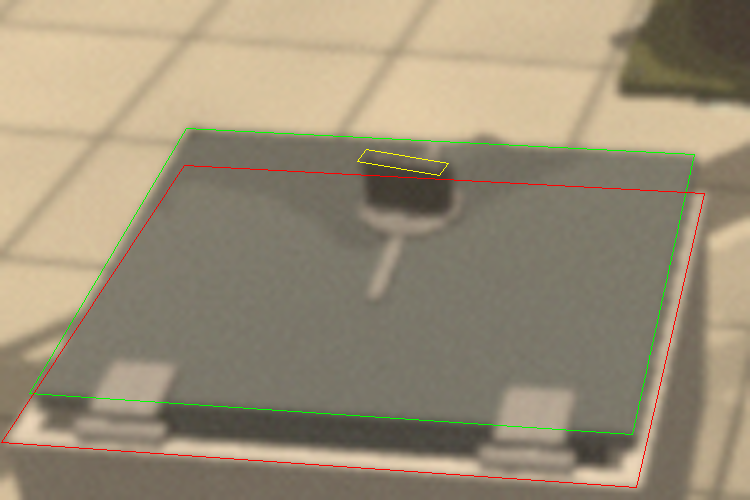

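Run:
```python
import pickle
from h import *
q=np.load("q2.npy");S=pickle.load(open("scene_b.pkl","rb"))
z=5;c=proj(S,cov(q,[-.12,0,.02]))[0].astype(int);o=c-[75,50]
for X in([-.175,0,.008],[-.175,0,.011],[-.175,0,.036],[-.24,0,.008],[-.015,0,.008]):print(X,((proj(S,cov(q,X))[0]-o+.5)*z).round(0))
# joint image fit: disc ellipse centres measured
T=pickle.load(open("top_b.pkl","rb"))
for n,p,sgn in(("T",T,1),("S",S,1)):
    c=proj(p,cov(q,[-.175,0,.036]))[0].astype(int)
    im=p["image"].astype(int).sum(2)[c[1]-14:c[1]+22,c[0]-16:c[0]+18]
    np.set_printoptions(linewidth=250)
    o2=c-[30,25];w=cv2.resize(cv2.convertScaleAbs(p["image"],alpha=1.6)[o2[1]:o2[1]+50,o2[0]:o2[0]+60],None,fx=12,fy=12,interpolation=cv2.INTER_CUBIC)
    for X,col in(([-.175,0,.011],(0,255,0)),([-.175,0,.036],(0,0,255))):
        a=((proj(p,cov(q,X))[0]-o2+.5)*12).astype(int);cv2.circle(w,tuple(int(i) for i in a),3,col,-1)
    circ=[[-.175+.025*np.cos(t),.025*np.sin(t),.011] for t in np.linspace(0,6.28,40)]
    cv2.polylines(w,[((proj(p,cov(q,circ))-o2+.5)*12).astype(int)],True,(0,255,0),1)
    cv2.imwrite(f"pics/z{n}.png",w)
```

```text
[-0.175, 0, 0.008] [409. 213.]
[-0.175, 0, 0.011] [409. 207.]
[-0.175, 0, 0.036] [404. 164.]
[-0.24, 0, 0.008] [438. 143.]
[-0.015, 0, 0.008] [326. 416.]
```

View pics/zS.png

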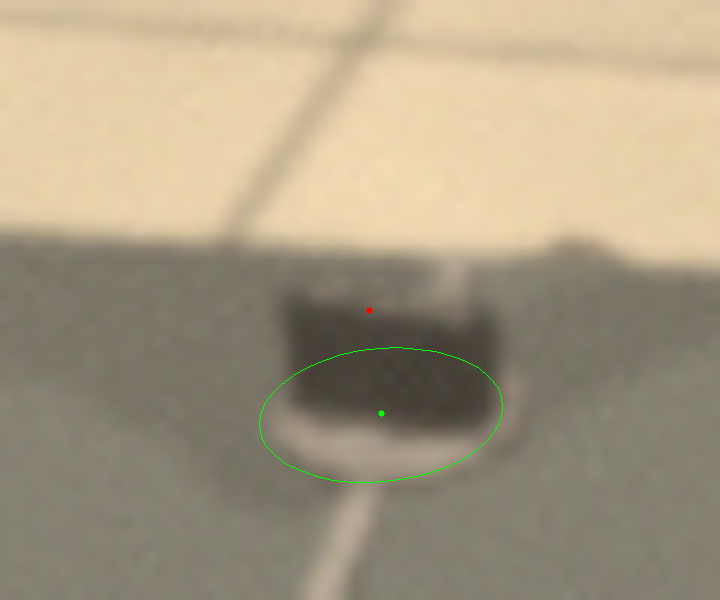

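View pics/zT.png

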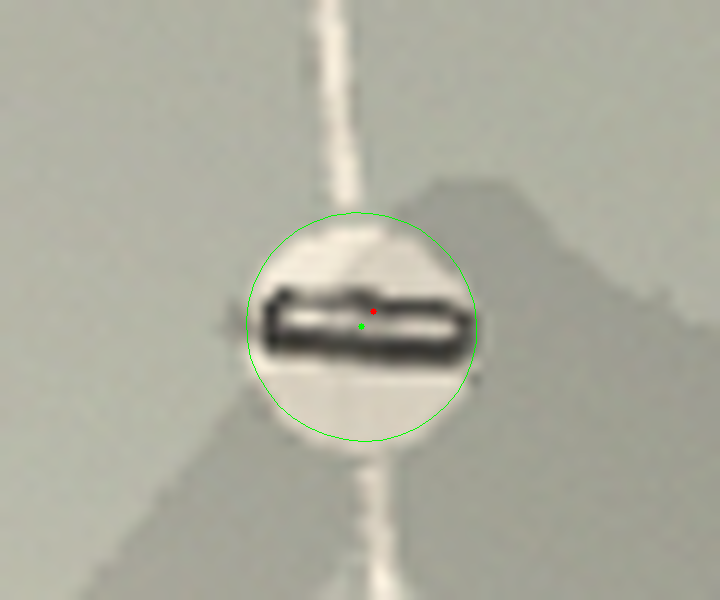

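```bash
cat > m3.py <<'E'
import sys
from h import *;from bench import env
q=np.load("q2.npy");q[0]-=.002;q[1]+=.0015;q[3]=.062;np.save("q3.npy",q);s=env.state();st(s)
az=float(sys.argv[1])
for h in map(float,sys.argv[2:]):
    t=cov(q,[-.175,0,h])[0];print(h,t.round(4));move(s,t,tool(az,q[3],q[2]))
E
python3 m3.py -8 .09 .018
```

```text
t 5.8 tcp [ 0.4631 -0.2937  0.4234] tip [ 0.463  -0.2936  0.2504] az -15.2 F [0.1 1.  0.2] w 1.004 J [-37.  15.  88.   0.  78. -22.]
0.09 [ 0.5323 -0.1144  0.2312]
lin [  1.97   3.01 -19.46] rot [-7.15 -0.95 -3.4 ] tcp target [ 0.543  -0.1138  0.4038]
0.018 [ 0.5279 -0.1146  0.1593]
lin [  9.16   2.59 -19.31] rot [-7.15 -0.95 -3.4 ] tcp target [ 0.5386 -0.114   0.332 ]
```

>>> send_rows(delta_rot=[[-2,0,0],[-4,0,-1],[-6,-0.5,-2],[-7.2,-0.9,-3.4],[-7.2,-0.9,-3.4]], linear=[[0,0.7,-4.5],[0,1.5,-9],[0.5,2.2,-13.5],[1.2,2.8,-17.5],[2,3,-19.5]], gripper=[0,0,0,0,0])

```text
time_s: 6.3
tcp_pos: [0.5443, -0.1104, 0.4037]
tcp_rot: [[-0.061, 0.989, -0.134], [-0.003, -0.135, -0.991], [-0.998, -0.06, 0.011]]
ft_force: [-0.3, 0.0, -0.4]
width: 0.998
```

```bash
python3 m3.py -8 .06 .018
```

```text
t 6.3 tcp [ 0.5443 -0.1104  0.4037] tip [ 0.5338 -0.1108  0.231 ] az -7.8 F [-0.3  0.  -0.4] w 0.998 J [-15.  17.  87.  -1.  79.  -7.]
0.06 [ 0.5305 -0.1145  0.2012]
lin [ 2.99 -0.09  0.36] rot [ 0.26 -0.06 -0.07] tcp target [ 0.5412 -0.1139  0.3739]
0.018 [ 0.5279 -0.1146  0.1593]
lin [ 7.19 -0.09  0.36] rot [ 0.26 -0.06 -0.07] tcp target [ 0.5386 -0.114   0.332 ]
```

>>> send_rows(delta_rot=[[0.2,0,0],[0.2,0,0],[0.2,0,0],[0.2,0,0],[0.2,0,0]], linear=[[1,-0.1,0.4],[2.5,-0.1,0.4],[4.5,-0.1,0.4],[6.2,-0.1,0.4],[7.2,-0.1,0.4]], gripper=[0,0,0,0,0])

```text
time_s: 6.8
tcp_pos: [0.5361, -0.1185, 0.3304]
tcp_rot: [[-0.064, 0.988, -0.142], [-0.003, -0.143, -0.99], [-0.998, -0.063, 0.012]]
ft_force: [0.3, 0.5, 0.0]
width: 0.998
```

```bash
python3 m3.py -8 .018;python3 look.py c
```

```text
t 6.8 tcp [ 0.5361 -0.1185  0.3304] tip [ 0.5251 -0.119   0.1578] az -8.2 F [0.3 0.5 0. ] w 0.998 J [-16.  20.  94.  -1.  69.  -8.]
0.018 [ 0.5279 -0.1146  0.1593]
lin [-0.17  0.17 -0.48] rot [-0.2  -0.01  0.11] tcp target [ 0.5386 -0.114   0.332 ]
t 6.8 tcp [ 0.5361 -0.1185  0.3304] tip [ 0.5251 -0.119   0.1578] az -8.2 F [0.3 0.5 0. ] w 0.998 J [-16.  20.  94.  -1.  69.  -8.]
```

View pics/l_c.png

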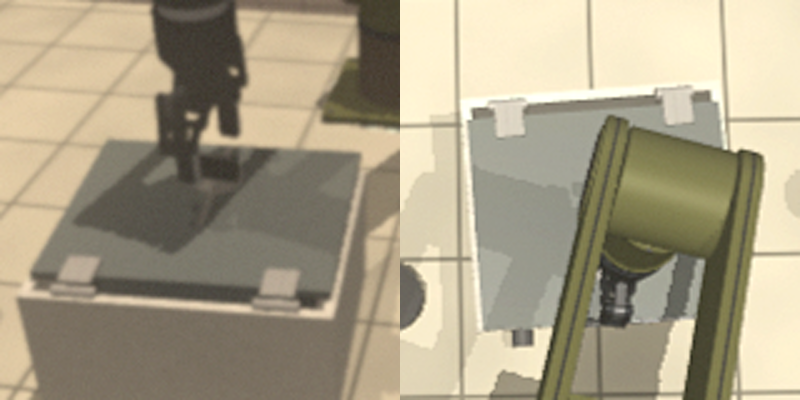

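>>> send_rows(delta_rot=[[0,0,0],[0,0,0],[0,0,0],[0,0,0],[0,0,0]], linear=[[0,0.1,-0.2],[0,0.2,-0.4],[0,0.2,-0.4],[0,0.2,-0.4],[0,0.2,-0.4]], gripper=[0,0,0,0,0])

```text
time_s: 7.4
tcp_pos: [0.5398, -0.115, 0.3322]
tcp_rot: [[-0.06, 0.988, -0.143], [-0.004, -0.143, -0.99], [-0.998, -0.059, 0.012]]
ft_force: [0.7, -1.1, 0.1]
width: 1.004
```

```bash
python3 m3.py -8 .018;python3 look.py d
python3 - <<'E'
from h import *;import pickle
q=np.load("q3.npy");p=pickle.load(open("scene_d.pkl","rb"));c=proj(p,cov(q,[-.175,0,.036]))[0].astype(int);o=c-[35,35]
cv2.imwrite("pics/d.png",cv2.resize(cv2.convertScaleAbs(p["image"],alpha=1.8)[o[1]:o[1]+60,o[0]:o[0]+70],None,fx=10,fy=10,interpolation=cv2.INTER_CUBIC))
E
```

```text
t 7.4 tcp [ 0.5398 -0.115   0.3322] tip [ 0.5293 -0.1157  0.1595] az -8.3 F [ 0.7 -1.1  0.1] w 1.004 J [-16.  20.  94.  -1.  69.  -7.]
0.018 [ 0.5279 -0.1146  0.1593]
lin [ 0.03 -0.13 -0.08] rot [-0.23  0.   -0.08] tcp target [ 0.5386 -0.114   0.332 ]
t 7.4 tcp [ 0.5398 -0.115   0.3322] tip [ 0.5293 -0.1157  0.1595] az -8.3 F [ 0.7 -1.1  0.1] w 1.004 J [-16.  20.  94.  -1.  69.  -7.]
```

View pics/d.png

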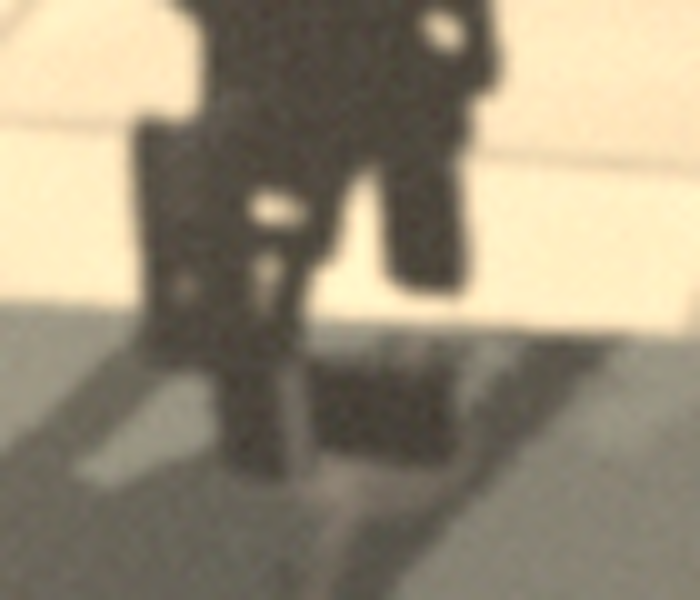

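>>> send_rows(delta_rot=[[0,0,0],[0,0,0],[0,0,0],[0,0,0],[0,0,0]], linear=[[0,-0.1,-0.2],[0,-0.1,-0.2],[0,-0.1,-0.2],[0,-0.1,-0.2],[0,-0.1,-0.2]], gripper=[0.4,0.6,0.7,0.8,0.8])

```text
time_s: 8.0
tcp_pos: [0.539, -0.1129, 0.3318]
tcp_rot: [[-0.061, 0.988, -0.143], [-0.003, -0.143, -0.99], [-0.998, -0.06, 0.012]]
ft_force: [0.7, -0.4, -0.7]
width: 0.201
```

>>> send_rows(delta_rot=[[0,0,0],[0,0,0],[0,0,0],[0,0,0],[0,0,0]], linear=[[0,0,0],[0,0,0],[0,0,0],[0,0,0],[0,0,0]], gripper=[0.85,0.9,1,1,1])

```text
time_s: 8.5
tcp_pos: [0.5386, -0.1128, 0.332]
tcp_rot: [[-0.062, 0.988, -0.143], [-0.003, -0.143, -0.99], [-0.998, -0.061, 0.012]]
ft_force: [-3.1, 1.4, 4.9]
width: 0.113
```

```bash
python3 m3.py -8 .018
```

```text
t 8.5 tcp [ 0.5386 -0.1128  0.332 ] tip [ 0.5278 -0.1134  0.1593] az -8.3 F [-3.1  1.4  4.9] w 0.113 J [-16.  20.  94.  -1.  69.  -7.]
0.018 [ 0.5279 -0.1146  0.1593]
lin [-0.    0.02  0.12] rot [-0.23 -0.01  0.02] tcp target [ 0.5386 -0.114   0.332 ]
```

>>> send_rows(delta_rot=[[4,0,0],[8,0,0],[12,0,0],[16,0,0],[20,0,0]], linear=[[-0.1,0,0],[-0.1,0,0],[-0.1,0,0],[-0.1,0,0],[-0.1,0,0]], gripper=[1,1,1,1,1])

```text
time_s: 9.0
tcp_pos: [0.5388, -0.1128, 0.3322]
tcp_rot: [[-0.063, 0.878, -0.474], [-0.003, -0.475, -0.88], [-0.998, -0.054, 0.032]]
ft_force: [-2.1, 1.1, 0.7]
width: 0.112
```

```bash
python3 m3.py -28 .018; python3 -c "
from bench import env;s=env.state();print(s['torque'],s['tcp_rot'].T@s['ft_force'])"
```

```text
t 9.0 tcp [ 0.5388 -0.1128  0.3322] tip [ 0.5279 -0.1133  0.1596] az -28.4 F [-2.1  1.1  0.7] w 0.112 J [-16.  20.  94.  -1.  69.  13.]
0.018 [ 0.5279 -0.1146  0.1593]
lin [0.03 0.04 0.11] rot [-0.38  0.    0.04] tcp target [ 0.5386 -0.114   0.332 ]
[0.12796795 0.39426226 0.1235534 ] [-0.53083465 -2.45266825  0.03554615]
```

>>> send_rows(delta_rot=[[6,0,0],[12,0,0],[18,0,0],[24,0,0],[30,0,0]], linear=[[0,0,0],[0,0,0],[0,0,0],[0,0,0],[0,0,0]], gripper=[1,1,1,1,1])

```text
time_s: 9.5
tcp_pos: [0.5388, -0.1128, 0.3324]
tcp_rot: [[-0.062, 0.522, -0.851], [-0.003, -0.852, -0.523], [-0.998, -0.03, 0.055]]
ft_force: [-2.3, -0.0, 1.2]
width: 0.113
```

>>> send_rows(delta_rot=[[6,0,0],[12,0,0],[18,0,0],[24,0,0],[27.5,0,0]], linear=[[0,0,0],[0,0,0],[0,0,0],[0,0,0],[0,0,0]], gripper=[1,1,1,1,1])

```text
time_s: 10.0
tcp_pos: [0.5388, -0.1129, 0.3322]
tcp_rot: [[-0.062, 0.071, -0.996], [-0.003, -0.997, -0.071], [-0.998, -0.001, 0.062]]
ft_force: [-2.2, 0.1, 0.1]
width: 0.11
```

>>> send_rows(delta_rot=[[0,0,0],[0,0,0],[0,0,0],[0,0,0],[0,0,0]], linear=[[0,0,0],[0,0,0],[0,0,0],[0,0,0],[0,0,0]], gripper=[1,1,1,1,1])

```text
time_s: 10.5
tcp_pos: [0.5388, -0.1129, 0.3323]
tcp_rot: [[-0.062, 0.075, -0.995], [-0.003, -0.997, -0.075], [-0.998, -0.001, 0.062]]
ft_force: [-1.6, -1.5, -4.7]
width: 0.114
```

```bash
python3 m3.py -86.8 .018; python3 -c "
from bench import env;s=env.state();print(s['torque'],s['tcp_rot'].T@s['ft_force'])"
```

```text
t 10.5 tcp [ 0.5388 -0.1129  0.3323] tip [ 0.5281 -0.1135  0.1596] az -85.7 F [-1.6 -1.5 -4.7] w 0.114 J [-16.  20.  94.  -1.  69.  70.]
0.018 [ 0.5279 -0.1146  0.1593]
lin [0.03 0.11 0.03] rot [1.09 0.02 0.01] tcp target [ 0.5386 -0.114   0.332 ]
[-0.12561945  0.25841108 -0.00188665] [4.78010532 1.39142124 1.4295446 ]
```

>>> send_rows(delta_rot=[[1,0,0],[1,0,0],[1,0,0],[1,0,0],[1,0,0]], linear=[[0,0,0],[0,0,0],[0,0,0],[0,0,0],[0,0,0]], gripper=[1,1,1,0.8,0.5])

```text
time_s: 11.0
tcp_pos: [0.5401, -0.113, 0.3339]
tcp_rot: [[-0.057, 0.057, -0.997], [-0.004, -0.998, -0.057], [-0.998, 0.001, 0.058]]
ft_force: [-0.3, -0.7, -0.3]
width: 0.354
```

>>> send_rows(delta_rot=[[0,0,0],[0,0,0],[0,0,0],[0,0,0],[0,0,0]], linear=[[0,0,0],[0,0,0],[0,0,0],[-2,0,0],[-6,0,0]], gripper=[0.2,0,0,0,0])

```text
time_s: 11.5
tcp_pos: [0.5415, -0.1123, 0.3903]
tcp_rot: [[-0.069, 0.057, -0.996], [-0.001, -0.998, -0.057], [-0.998, -0.003, 0.069]]
ft_force: [0.1, 0.3, 0.2]
width: 0.999
```

```bash
python3 m3.py -86.8 .1
```

```text
t 11.5 tcp [ 0.5415 -0.1123  0.3903] tip [ 0.5296 -0.1125  0.2177] az -86.7 F [0.1 0.3 0.2] w 0.999 J [-16.  18.  89.  -1.  78.  71.]
0.1 [ 0.5329 -0.1143  0.2412]
lin [-2.36  0.14 -0.04] rot [0.07 0.39 0.16] tcp target [ 0.5436 -0.1137  0.4138]
```

>>> send_rows(delta_rot=[[0,0,0],[0,0,0],[0,0,0],[0,0,0],[0,0,0]], linear=[[-4,0,0],[-5,4.5,0],[-5,9,0],[-5,13.5,0],[-5,18,0]], gripper=[0,0.5,1,1,1])

```text
time_s: 12.0
tcp_pos: [0.556, -0.2936, 0.4432]
tcp_rot: [[-0.06, 0.058, -0.997], [-0.004, -0.998, -0.057], [-0.998, 0.0, 0.06]]
ft_force: [1.0, 0.2, 0.3]
width: 0.327
```

```bash
python3 look.py e; python3 fit.py e
```

```text
t 12.0 tcp [ 0.556  -0.2936  0.4432] tip [ 0.5456 -0.2943  0.2705] az -86.7 F [1.  0.2 0.3] w 0.327 J [-31.  21.  75.  -2.  87.  56.]
[ 0.5903628  -0.11144459  0.0755136   0.06145154] [ 0.2  1.5  1.7 -3.  -3.8  2.2 -0.2  3.2 -0.7 -0.6  0.7 -0. ] 6
S plane mm [-2.  -0.8  0.6]
T plane mm [-2.2  0.6  3.8]
cover_hinge [[ 0.705  -0.1028  0.1305]]
cover_edge [[ 0.4667 -0.1208  0.1532]]
wing_top [[ 0.5331 -0.1158  0.1772]]
```

View pics/f_e.png

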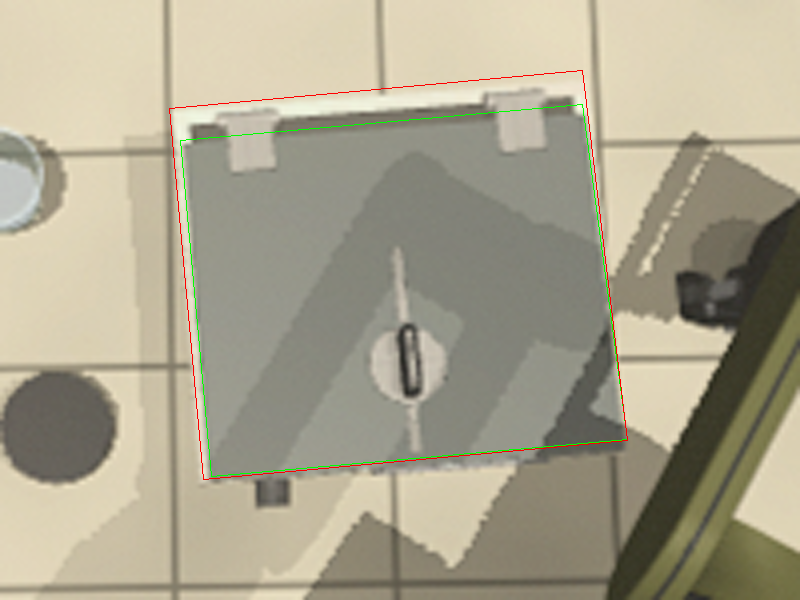

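View pics/w_e.png

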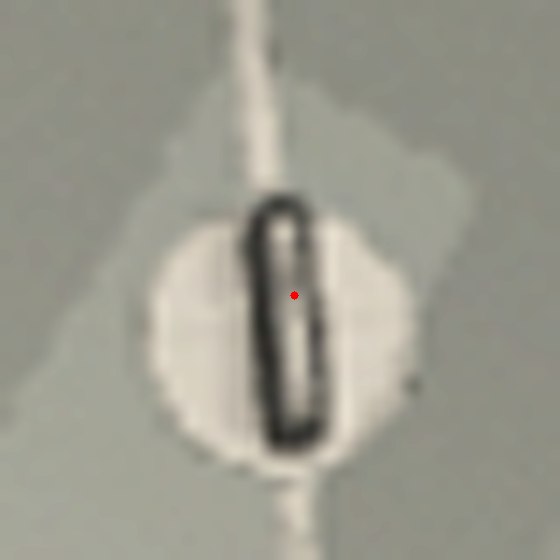

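```bash
cat > ang.py <<'E'
import sys,pickle
from h import *
T=pickle.load(open(f"top_{sys.argv[1]}.pkl","rb"));q=np.load("q3.npy")
if len(sys.argv)>2:q[3]=float(sys.argv[2])
W=T["world_to_cam"];C=-W[:3,:3].T@W[:3,3];K=np.linalg.inv(T["camera_matrix"])
def tocov(uv,z):
    d=np.c_[uv,np.ones(len(uv))]@K.T@W[:3,:3]
    f=lambda X:((X-[q[0],q[1],0])@Rz(q[2])-[.115,0,.1305])@Ry(q[3])
    c=f(C[None])[0];dd=d@Rz(q[2])@Ry(q[3]);t=(z-c[2])/dd[:,2];return c+dd*t[:,None]
# rectify onto cover plane at given height: 0.25 mm/px
def rect(z,x0,x1,y0,y1,s=.00025):
    xs=np.arange(x1,x0,-s);ys=np.arange(y1,y0,-s)
    X=np.array([[x,y,z] for x in xs for y in ys]);uv=proj(T,cov(q,X)).reshape(len(xs),len(ys),2).astype(np.float32)
    return xs,ys,cv2.remap(T["image"],uv[...,0],uv[...,1],cv2.INTER_CUBIC)
# ribs
xs,ys,im=rect(.011,-.25,-.09,-.04,.04);g=im.astype(float).mean(2);P=[]
for i,x in enumerate(xs):
    if not(-.145<x<-.115 or -.232<x<-.206):continue
    r=g[i];m=abs(ys)<.012;w=np.clip(r-np.median(r[m])-6,0,None)*m
    if w.sum()>50:P.append((x,(w*ys).sum()/w.sum()))
P=np.array(P)
a=np.polyfit(P[:,0],P[:,1],1);r=P[:,1]-np.polyval(a,P[:,0]);k=abs(r)<2*r.std();a=np.polyfit(P[k,0],P[k,1],1)
print("rib slope deg",np.degrees(np.arctan(a[0])),"resid mm",r[k].std()*1e3,"n",k.sum(),"y at wing",np.polyval(a,-.175)*1e3)
for nm,sel in(("far",P[:,0]>-.15),("near",P[:,0]<-.2)):
    print(nm,P[sel].mean(0)*1e3, sel.sum())
# wing outline dark
xs,ys,wm=rect(.036,-.21,-.14,-.035,.035);g=wm.astype(float).mean(2)
bw=(g<70).astype(np.uint8);n,l,s_,c_=cv2.connectedComponentsWithStats(bw);
b=1+np.argmax(s_[1:,4]);cn,_=cv2.findContours((l==b).astype(np.uint8),cv2.RETR_EXTERNAL,cv2.CHAIN_APPROX_NONE)
rc=cv2.minAreaRect(cn[0]);bx=cv2.boxPoints(rc)
e=max((bx[1]-bx[0],bx[2]-bx[1]),key=np.linalg.norm)
print("wing rect mm",np.array(rc[1])*.25,"centre mm",xs[int(rc[0][1])]*1e3,ys[int(rc[0][0])]*1e3,"slope dy/dx deg",np.degrees(np.arctan(e[0]/e[1])))
# slot bright inside
mask=np.zeros_like(bw);cv2.drawContours(mask,cn,0,1,-1);sl=(mask==1)&(g>90)
ii,jj=np.nonzero(sl);X=xs[ii];Y=ys[jj];cc=np.cov(X,Y);w,v=np.linalg.eigh(cc);d=v[:,1];print("slot slope deg",np.degrees(np.arctan(d[1]/d[0])),len(X),X.mean(),Y.mean())
fi=np.zeros_like(g);ii,jj=np.nonzero(mask);cc=np.cov(xs[ii],ys[jj]);w,v=np.linalg.eigh(cc);d=v[:,1];print("filled slope deg",np.degrees(np.arctan(d[1]/d[0])))
cv2.imwrite(f"pics/r_{sys.argv[1]}.png",np.vstack([im[:, :280],]) )
E
python3 ang.py e
```

```text
rib slope deg 0.10227985665048071 resid mm 0.2717996920369517 n 209 y at wing -1.0996768678631303
far [-129.875        -0.95511152] 120
near [-218.875        -1.14021722] 104
wing rect mm [11.90947342 46.54986954] centre mm -175.75000000000006 1.4999999999999736 slope dy/dx deg -1.1233027
slot slope deg nan 0 nan nan
filled slope deg -0.13724134590022305
  avg = a.mean(axis, **keepdims_kw)
  ret = um.true_divide(
ang.py:35: RuntimeWarning: Degrees of freedom <= 0 for slice
  ii,jj=np.nonzero(sl);X=xs[ii];Y=ys[jj];cc=np.cov(X,Y);w,v=np.linalg.eigh(cc);d=v[:,1];print("slot slope deg",np.degrees(np.arctan(d[1]/d[0])),len(X),X.mean(),Y.mean())
  c *= np.true_divide(1, fact)
  c *= np.true_divide(1, fact)
ang.py:35: RuntimeWarning: Mean of empty slice.
  ii,jj=np.nonzero(sl);X=xs[ii];Y=ys[jj];cc=np.cov(X,Y);w,v=np.linalg.eigh(cc);d=v[:,1];print("slot slope deg",np.degrees(np.arctan(d[1]/d[0])),len(X),X.mean(),Y.mean())
  ret = ret.dtype.type(ret / rcount)
```

View pics/r_e.png

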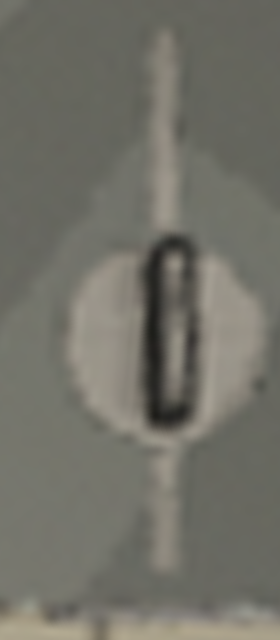

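```bash
cat > m4.py <<'E'
import sys
from h import *;from bench import env
q=np.load("q3.npy");s=env.state();st(s)
for th,dz in((.062,.06),(.062,.01),(.03,0),(0,0)):
    q[3]=th;t=cov(q,[-.222,-.03,.008])[0]+[0,0,dz];print(th,dz,t.round(4),end=" ");move(s,t,tool(-86.8))
E
python3 m4.py
```

```text
t 12.4 tcp [ 0.556  -0.2909  0.4427] tip [ 0.5454 -0.2914  0.2701] az -86.7 F [-0.8 -0.6  0.1] w -0.002 J [-31.  21.  75.  -2.  87.  56.]
0.062 0.06 [ 0.4821 -0.1472  0.2122] lin [  6.15 -14.77   6.18] rot [0.15 3.52 0.03] tcp target [ 0.4821 -0.1472  0.3852]
0.062 0.01 [ 0.4821 -0.1472  0.1622] lin [ 11.14 -14.77   5.87] rot [0.15 3.52 0.03] tcp target [ 0.4821 -0.1472  0.3352]
0.03 0 [ 0.4815 -0.1472  0.1452] lin [ 12.85 -14.77   5.82] rot [0.15 3.52 0.03] tcp target [ 0.4815 -0.1472  0.3182]
0 0 [ 0.4812 -0.1473  0.1385] lin [ 13.51 -14.77   5.82] rot [0.15 3.52 0.03] tcp target [ 0.4812 -0.1473  0.3115]
```

>>> send_rows(delta_rot=[[0,1,0],[0,2,0],[0,3,0],[0,3.5,0],[0,3.5,0]], linear=[[0,-3,3],[0,-7,6.1],[0,-11,6.1],[3,-14.8,6.1],[6,-14.8,6.1]], gripper=[1,1,1,1,1])

```text
time_s: 12.9
tcp_pos: [0.4818, -0.1432, 0.3875]
tcp_rot: [[0.003, 0.062, -0.998], [0.001, -0.998, -0.062], [-1.0, -0.001, -0.003]]
ft_force: [-0.2, -0.4, -0.3]
width: -0.0
```

>>> send_rows(delta_rot=[[0,0,0],[0,0,0],[0,0,0],[0,0,0],[0,0,0]], linear=[[0,0,0],[1.5,0,0],[3,0,0],[3,0,0],[3,0,0]], gripper=[1,1,1,1,1])

```text
time_s: 13.4
tcp_pos: [0.4838, -0.1484, 0.3575]
tcp_rot: [[0.001, 0.057, -0.998], [-0.0, -0.998, -0.057], [-1.0, 0.0, -0.001]]
ft_force: [1.4, 0.2, -0.1]
width: -0.002
```

```bash
python3 m4.py
```

```text
t 13.4 tcp [ 0.4838 -0.1484  0.3575] tip [ 0.4839 -0.1485  0.1845] az -86.7 F [ 1.4  0.2 -0.1] w -0.002 J [-22.  15.  98.  -0.  67.  65.]
0.062 0.06 [ 0.4821 -0.1472  0.2122] lin [-2.77 -0.12  0.16] rot [ 0.07 -0.04 -0.03] tcp target [ 0.4821 -0.1472  0.3852]
0.062 0.01 [ 0.4821 -0.1472  0.1622] lin [ 2.23 -0.13  0.16] rot [ 0.07 -0.04 -0.03] tcp target [ 0.4821 -0.1472  0.3352]
0.03 0 [ 0.4815 -0.1472  0.1452] lin [ 3.93 -0.13  0.22] rot [ 0.07 -0.04 -0.03] tcp target [ 0.4815 -0.1472  0.3182]
0 0 [ 0.4812 -0.1473  0.1385] lin [ 4.6  -0.13  0.26] rot [ 0.07 -0.04 -0.03] tcp target [ 0.4812 -0.1473  0.3115]
```

Now press down slowly.

>>> send_rows(delta_rot=[[0,0,0],[0,0,0],[0,0,0],[0,0,0],[0,0,0]], linear=[[1.5,0,0.2],[2.5,0,0.2],[3,0,0.2],[3.5,0,0.2],[3.8,0,0.2]], gripper=[1,1,1,1,1])

```text
time_s: 13.9
tcp_pos: [0.481, -0.1484, 0.3187]
tcp_rot: [[-0.001, 0.057, -0.998], [-0.0, -0.998, -0.057], [-1.0, 0.0, 0.001]]
ft_force: [-3.0, -0.8, 6.5]
width: 0.001
```

>>> send_rows(delta_rot=[[0,0,0],[0,0,0],[0,0,0],[0,0,0],[0,0,0]], linear=[[0.2,0,0],[0.4,0,0],[0.6,0,0],[0.8,0,0],[0.8,0,0]], gripper=[1,1,1,1,1])

```text
time_s: 14.4
tcp_pos: [0.4807, -0.1483, 0.3119]
tcp_rot: [[-0.001, 0.057, -0.998], [-0.001, -0.998, -0.057], [-1.0, 0.001, 0.001]]
ft_force: [-4.8, -0.7, 12.2]
width: 0.0
```

>>> send_rows(delta_rot=[[0,0,0],[0,0,0],[0,0,0],[0,0,0],[0,0,0]], linear=[[0.1,0,0],[0.1,0,0],[0.1,0,0],[0.1,0,0],[0.1,0,0]], gripper=[1,1,1,1,1])

```text
time_s: 14.9
tcp_pos: [0.4806, -0.1483, 0.3118]
tcp_rot: [[-0.0, 0.057, -0.998], [-0.001, -0.998, -0.057], [-1.0, 0.001, 0.0]]
ft_force: [-7.5, 1.6, 18.5]
width: -0.0
```

```bash
python3 m4.py; python3 look.py f
```

```text
t 14.9 tcp [ 0.4806 -0.1483  0.3118] tip [ 0.4806 -0.1485  0.1388] az -86.7 F [-7.5  1.6 18.5] w -0.0 J [-22.  17. 102.  -0.  61.  65.]
0.062 0.06 [ 0.4821 -0.1472  0.2122] lin [-7.34 -0.09 -0.16] rot [ 0.08  0.01 -0.05] tcp target [ 0.4821 -0.1472  0.3852]
0.062 0.01 [ 0.4821 -0.1472  0.1622] lin [-2.34 -0.1  -0.16] rot [ 0.08  0.01 -0.05] tcp target [ 0.4821 -0.1472  0.3352]
0.03 0 [ 0.4815 -0.1472  0.1452] lin [-0.64 -0.1  -0.1 ] rot [ 0.08  0.01 -0.05] tcp target [ 0.4815 -0.1472  0.3182]
0 0 [ 0.4812 -0.1473  0.1385] lin [ 0.03 -0.1  -0.06] rot [ 0.08  0.01 -0.05] tcp target [ 0.4812 -0.1473  0.3115]
t 14.9 tcp [ 0.4806 -0.1483  0.3118] tip [ 0.4806 -0.1485  0.1388] az -86.7 F [-7.5  1.6 18.5] w -0.0 J [-22.  17. 102.  -0.  61.  65.]
```

View pics/l_f.png

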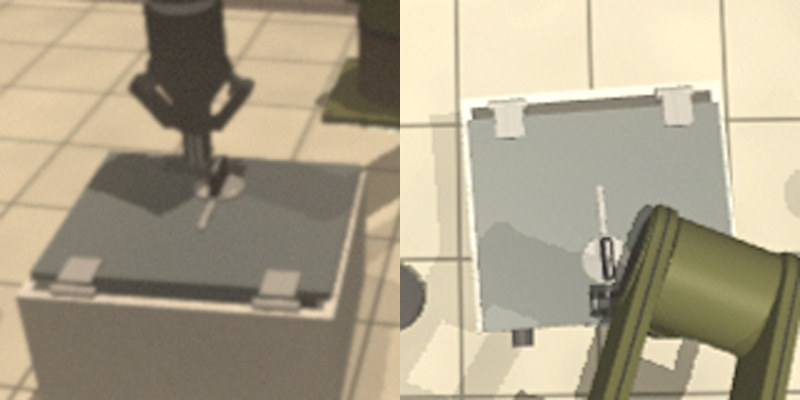

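>>> send_rows(delta_rot=[[0,0,0],[0,0,0],[0,0,0],[0,0,0],[0,0,0]], linear=[[0,0,0],[0,0,0],[0,0,0],[0,0,0],[0,0,0]], gripper=[1,1,1,1,1])

```text
time_s: 15.5
tcp_pos: [0.4806, -0.1483, 0.3118]
tcp_rot: [[-0.0, 0.057, -0.998], [-0.001, -0.998, -0.057], [-1.0, 0.001, 0.0]]
ft_force: [-7.0, 0.2, 18.7]
width: 0.0
```

```bash
python3 ang.py f 0 2>/dev/null | head -5; python3 m4.py | head -1
python3 - <<'E'
import pickle
from h import *
p=pickle.load(open("scene_f.pkl","rb"));T=pickle.load(open("top_f.pkl","rb"));q=np.load("q3.npy")
# mean height of the cover at the left side near free edge and near the hinge
for n,P in(("S",p),("T",T)):
    for x in(-.225,-.04):
        g=np.array([[x,y,.008] for y in np.linspace(.06,.12,12)])
        uv=proj(P,cov([*q[:3],0],g)).round().astype(int);print(n,x,"z",np.median(unproj(P)[uv[:,1],uv[:,0]][:,2]).round(4))
E
```

```text
rib slope deg -3.1280977708318063 resid mm 1.5427920456402555 n 180 y at wing 1.3943756269654481
far [-129.875        -1.02438295] 120
near [-215.35666667    4.0117191 ] 75
wing rect mm [69.75 57.  ] centre mm -174.75000000000006 -6.250000000000034 slope dy/dx deg 0.0
slot slope deg nan 0 nan nan
t 15.5 tcp [ 0.4806 -0.1483  0.3118] tip [ 0.4806 -0.1484  0.1388] az -86.7 F [-7.   0.2 18.7] w 0.0 J [-22.  17. 102.  -0.  61.  65.]
S -0.225 z 0.1374
S -0.04 z 0.1379
T -0.225 z 0.1401
T -0.04 z 0.1397
```

The cover is level: its height is the same at the free edge and at the hinge, about 0.1385 m, and the press force holds steady at 18.7 N. The angle measurement on this picture is invalid because the gripper hides the near rib. I'm handing the job in.

```bash
python3 -c "
from bench import finish_job;print(finish_job())"
```

```text
the job is handed in; nothing more can be done
None
```

The film bath is closed, and I handed the job in at about 15.5 s with the closed fingertips still pressing the cover home.

**What I did:** I swung the cover down onto its keeper stop. Then I gripped the wing and turned it about 78° clockwise, let go, and pressed the cover flush near its free edge.

**Last checks:**
- **Cover flush:** The fingertips stopped hard at a height of 138.8 mm, against 138.5 mm expected for a flush cover. The depth readings gave the same height at the free edge and at the hinge to within 0.5 mm. The two cameras differed by about 2 mm in absolute height.
- **Press force:** The downward force held steady at about 18.7 N, with about 7 N sideways. Flush takes 6 to 10 N over the fastener.
- **Wing in line:** The tool angle at release put the wing within about 0.1° of the ribs. The picture taken after release gave 0.2 to 1.2° too far clockwise, depending on the method. I couldn't repeat this during the final press because the gripper hid the near rib. The cover did pass the keeper.
- **Reel, beaker and bottle:** The arm passed well above them. I saw no movement in the later pictures, but I didn't measure their final positions.

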